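# Pack the block plane and clamp the tool case shut

### The arm

A 7-joint arm with a two-finger parallel gripper is mounted at the origin on the work surface. World frame = base frame: x ahead of the robot, y to its left, z up, the work surface at z = 0. Lengths are in m, angles in rad, forces in N, time in s.
With the tool pointing down it reaches from about 0.4 to 0.875 m from the base axis. Payload 6.5 kg.
Tool frame: the origin (TCP) lies between the finger pads; the fingertips stand 14 mm ahead of it and the grasp point (between the pads) lies 5 mm behind it (bot.tcp_to_tips is the distance from the TCP to the fingertips, in m); z points along the fingers, y is the line along which they close (so a half turn about z gives the same grasp; the last joint's range is limited). The gripper opens to 88 mm and grips with 3 to 60 N. Pads are 18 mm wide; open, the fingers measure 123 mm over their backs; the gripper's body (75 mm by 187 mm) begins 45 mm behind the grasp point.
Start: joints at [1.204, 0.536, -0.004, 1.538, 0.003, 1.067, -0.071], TCP at [0.193, -0.621, 0.253] pointing down, gripper open.
Joint ranges: [-2.7, 2.7], [-0.37, 2.16], [-1.27, 1.26], [0.24, 2.4], [-1.31, 4.45], [0.19, 1.91], [-2.76, 2.76]. Speed limits (rad/s): [2.39, 2.39, 3.14, 3.14, 3.14, 3.14, 3.14].

### API

Orientations are given as a rotation vector (axis times angle).
In Python, from workcell import bot, monitor, cams, ticket, models gives the robot as it stands. Calls block until the motion is done:
- bot.move_to(position, orientation): joint-space move of the TCP to a pose.
- bot.movel(position, v=0.15, orientation=None, stop_force=None): straight line of the TCP; orientation=None keeps the orientation; v is the mean speed in m/s. With stop_force (N) it stops when the force on the tool has changed by that much, and returns True; else False.
- bot.movej(angles): joint-space move.
- bot.move_gripper(opening, effort=None): opening from 0.0 (shut) to 1.0 (fully open); effort is the grip in N (None keeps the last); returns when the fingers have stopped.
- bot.sleep(seconds).
- bot.ik(position, orientation): joint angles nearest the present ones, or None.
- monitor.sense(): the state.
- cams.grab_frame(name): name is "scene" or "top" or "wrist"; returns a dict with "pixels" (384x512x3 uint8, red, green, blue), "range_z" (384x512 float32, m along the optical axis (not along the pixel's ray), 0 where there is no reading), "intrinsics" (3x3 intrinsics, pixels), "dist" ([k1, k2, p1, p2, k3] as OpenCV has them; the pictures are not rectified), "origin" and "attitude" of the camera in the world. Camera axes: x right, y down, z forward; pixel columns grow to the right and rows downward; lengths in m; the calibration is good to about 2 mm. A picture is of the moment at which its call begins.
A pose or a line that the arm cannot do raises bot.PlanningError and nothing moves.
- ticket.sign_off(): hands the job in; it is judged then, once.
Trained networks look in a picture, given as the dict that the camera call returned (one of the last four; its "shot" number tells which), for a name from the list of things; names that differ only in an ending like _2 or _b are one class to them, and where a whole thing is asked for, a point or a joint stands for the part that bears it (a point fixed in the world has none). Each returns a list of dicts, best first, with "confidence" (0 to 1); they miss things now and then, are a little off and sometimes report something else, mostly with a low value. They report only what shows in the picture. A call takes as long as a camera call.
- models.search_frame(thing, picture): "xyz" ([x, y, z] in m, in the coordinates of the camera as it stood for that picture, good to about 4 mm: the middle of the surface that is visible of it).
- models.cut_out(thing, picture): "region" (384x512 bool, what is visible of it).
- models.tip_of(thing, picture): "xyz" ([x, y, z] in m, in the coordinates of the camera as it stood for that picture, good to about 4 mm: a listed point, or the origin of a listed thing).
The state is a dict: "time_s": time; "qpos": joint angles; "joint_velocities": joint speeds; "effort": joint torques, N m; "tool_pos": TCP position; "eef_rot": TCP orientation; "contact_force": force on the tool from outside, world axes, zero at the start; "ft_torque": the same for the moment, N m; "width": opening from 0.0 (shut) to 1.0 (fully open); "finger_force": force on a finger pad.
Only numpy, scipy, OpenCV 4.12 (cv2) and the standard library are available. Lean on these libraries where they do the work, as an engineer would, in place of code of your own. Each camera call takes 0.05 s, during which the arm holds its last target. There are 200 camera calls.

### The job

Pack the block plane into the open tool case, lying on its sole on the case floor, and let go of it. Then swing the lid fully shut, lift the latch's wire bail over the lid's keeper so that it is caught behind the lip, and press the lever down over center until it snaps flat against the case with the bail drawn tight. Leave the other things on the bench where they are, and set the plane down gently rather than dropping it in.

Things in the scene. Friction and masses are not known exactly. Their poses are not given: they have to be found in the camera images.
- block_plane: Hand block plane: dark steel, sole 160 x 48 mm and 8 mm thick, body above it 130 mm long with upright sides to 30 mm; round wooden knob at the front (+x), sloping metal cap 38 mm wide rising to 55 mm at the rear. Loose, about 0.6 kg. Origin: centre of the sole, z up. Grip it across its 48 mm width at the middle, 10 to 30 mm above the sole. It may lie in the case any way round, sole down.
- case_floor (a point): Centre of the inner floor of the dark grey plastic tool case, 6 mm above the bench. Case fixed, outside 200 (x) x 260 (y) x 115 mm high, walls 5 mm. -x points out of the front wall, which carries the latch (its outer face 100 mm from here); +x to the lid's hinge; z up.
- lid_hinge (a point): Middle of the lid's hinge line, at the top of the case's rear wall, 115.5 mm above the bench. Axes turn with the lid (case axes when shut): -x from hinge to front edge, z from its open side to its outer top. The lid is a pan 200 (x) x 260 (y) x 32 mm deep, outer top face at z = 32 mm.
- lid_edge (a point): Middle of the lid's front top edge: 200 mm from the hinge along the lid's -x and 32 mm along its z (outer top face).
- case_lid (a joint): Lid angle (rad): 0 shut, grows as it opens, stop at 2.0; starts about 1.6 to 1.9 (upright, leaning back). A stiff hinge (0.42 N m): the lid stays where it is left and must be pushed all the way shut.
- keeper (a point): Steel J-hook 22 mm wide in the middle of the lid's front face: a shelf 19 mm deep with a 4 mm thick lip along its outer edge, 8 mm above the shelf; trough 15 mm wide. Point on the shelf's top, 9 mm out from the lid's face; axes of the lid (-x outward, z up when shut). 127 mm above the bench when shut. A hooked bar's centre is about 3 mm above it.
- lever_pivot (a point): Axis of the latch's lever (along y), fixed to the case 17 mm in front of its front wall and 83 mm above the bench; axes of the case. The bail's pin is on the lever, 18 mm from this axis towards the tip and 0.2 rad round to the case side, so pressing the lever down draws the bail down.
- lever_tip (a point): Middle of the end of the latch's lever: flat steel handle 32 mm wide, 4 mm thick, 71 mm long from the pivot axis, outer face 4 mm out from that axis; its end turns outward by 12 mm as a finger tab. Axes turn with the lever: z from tip to pivot, -x out of its outer face (away from the case when closed, the upper face when it sticks out).
- latch_lever (a joint): Lever angle (rad): 0 closed, hanging down flat along the case; 1.57 straight out, level; starts at 1.9 to 2.35, pointing out and up; stop 2.45. Light friction (0.05 N m), stays where left. With the bail hooked, tension begins near 1, dead center is near 0.3, below about 0.15 it snaps to 0 by itself. Needs up to about 0.2 N m.
- bail_bar (a point): Middle of the cross bar (along y) of the latch's wire bail: steel loop of 6 mm wire, 64 mm wide, bar 60.6 mm from its pin on the lever. With the lever where it starts, the bar clears the keeper's lip by at least 4 mm when swung inwards.
- latch_bail (a joint): Angle of the bail on its pin (rad), swings freely. The bail leans outward from vertical by this minus the lever angle (negative: inwards). Stop at 2.55, where it rests at the start, leaning outward. Pushed inwards past upright it falls against the shut lid's face above the keeper, and sinks into the trough as the lever is pressed down.
- bail_loop (a joint): Spring stretch of the bail along its length (m): 0 slack, about 0.004 when clamped on the keeper (6 N per mm).
- sanding_block: Bystander: plain cork sanding block 110 x 62 x 31 mm, no metal parts; origin centre of its underside. It may lie in either of the two places where the plane may lie.
- glue_bottle: Bystander: white bottle, 60 mm diameter, 150 mm high; origin centre of its underside.
- mug: Bystander: white mug, 80 mm diameter, 90 mm high; origin centre of its underside.
- wrench: Bystander: wrench 180 mm long, lying flat; origin under its middle, x along it.
- tape_roll: Bystander: roll of paper tape, 100 mm outer diameter, 45 mm high, lying flat; origin centre of its underside.

How it is judged:
On the way, in this order (a step that is already met when the one before it is completed fails the run):
1. the block plane lies sole down on the case floor, let go (x of block_plane in the frame of case_floor between -0.095 and 0.095 m and y of block_plane in the frame of case_floor between -0.125 and 0.125 m and z of block_plane in the frame of case_floor below 0.012 m and angle between block_plane's own z axis and vertical below 0.2 rad and linear speed of block_plane below 0.03 m/s and contact force between the fingers and block_plane below 0.1 N), for 0.2 s.
2. the lid is fully shut over it (x of block_plane in the frame of case_floor between -0.095 and 0.095 m and y of block_plane in the frame of case_floor between -0.125 and 0.125 m and z of block_plane in the frame of case_floor below 0.012 m and angle between block_plane's own z axis and vertical below 0.2 rad and linear speed of block_plane below 0.03 m/s and value of joint case_lid below 0.04 rad), for 0.2 s.
3. the bail's bar is caught in the keeper, behind its lip, with the lid shut (value of joint case_lid below 0.04 rad and x of bail_bar in the frame of keeper between -0.008 and 0.01 m and z of bail_bar in the frame of keeper between -0.003 and 0.008 m), for 0.1 s.
4. the lever is snapped down over center with the bail stretched tight (all of step 3 and value of joint latch_lever below 0.1 rad and value of joint bail_loop above 0.002 m), for 0.3 s.
At the end, for the whole second after the job is handed in: The plane lies sole down (within 0.2 rad) at rest inside the case on its floor (within 12 mm); lid shut (under 0.04 rad); bail bar in the keeper's trough behind the lip; lever within 0.1 rad of closed; bail stretched by more than 2 mm (all of step 4 and x of block_plane in the frame of case_floor between -0.095 and 0.095 m and y of block_plane in the frame of case_floor between -0.125 and 0.125 m and z of block_plane in the frame of case_floor below 0.012 m and angle between block_plane's own z axis and vertical below 0.2 rad and linear speed of block_plane below 0.03 m/s); the robot touches nothing.
It fails at once if a bystander is pushed more than 40 mm from its place (distance of any of sanding_block, glue_bottle, mug, wrench, tape_roll from where it was at the start of the episode above 0.04 m).
It fails at once if the plane is dropped (falls faster than 0.7 m/s, some 25 mm, out of the fingers) (linear speed of block_plane above 0.7 m/s and contact force between the fingers and block_plane below 0.1 N).
It also fails if it takes over 72 s, if anything falls off the work surface, if the arm or the gripper's body presses on something with over 40 N, if the wrist force passes 120 N, or if a joint passes its speed limit or range.

## Working session

There is one attempt and no reset: what is moved stays moved. The work goes in short steps, each a Python script; the robot and the scene stay as the last script left them, time stands still between calls to the robot, and variables do not carry over. Pictures are saved under pics/ and viewed, at most 10 in all, crops included, and the job is handed in when it is done.

```bash
ls; mkdir -p pics; cat > h.py <<'E'
import numpy as np, cv2
from scipy.spatial.transform import Rotation as R
from workcell import bot, monitor, cams, ticket, models
def RM(a):
    a=np.array(a,float)
    if a.shape==(3,3): return a
    return R.from_rotvec(a).as_matrix() if a.size==3 else R.from_quat(a).as_matrix()
def w(f,p): return RM(f["attitude"])@np.array(p)+np.array(f["origin"])
def cloud(f,mask):
    v,u=np.nonzero(mask&(f["range_z"]>0)); z=f["range_z"][v,u]
    n=cv2.undistortPoints(np.c_[u,v].astype(np.float64).reshape(-1,1,2),np.array(f["intrinsics"]),np.array(f["dist"])).reshape(-1,2)
    return (np.c_[n,np.ones(len(n))]*z[:,None])@RM(f["attitude"]).T+np.array(f["origin"])
def find(f,names,fn="tip_of"):
    for n in names:
        for d in getattr(models,fn)(n,f)[:2]: print(n,fn,round(d["confidence"],2),w(f,d["xyz"]).round(4))
def save(f,n): cv2.imwrite("pics/"+n,f["pixels"][:,:,::-1])
def st():
    s=monitor.sense(); print("t",round(s["time_s"],2),"p",np.round(s["tool_pos"],4),"rv",np.round(s["eef_rot"],3),"F",np.round(s["contact_force"],1),"w",round(s["width"],3),"ff",s["finger_force"]); return s
E
python3 - <<'E'
from h import *
st()
for c in ("top","scene"):
    f=cams.grab_frame(c); save(f,c+"1.png"); print(c,np.shape(f["attitude"]),np.round(f["origin"],3))
    find(f,["block_plane","case_floor","lid_hinge","lid_edge","keeper","lever_pivot","lever_tip","bail_bar","sanding_block","glue_bottle","mug","wrench","tape_roll"])
E
```

```text
pics
t 0.0 p [ 0.1924 -0.6202  0.2519] rv [-3.104e+00 -4.710e-01  1.000e-03] F [ 0.3  0.8 -0.4] w 1.003 ff 0.0
top (3,) [0.29  0.019 1.369]
block_plane tip_of 0.74 [ 0.4564 -0.2322  0.0007]
case_floor tip_of 0.91 [0.5718 0.1417 0.0086]
lid_hinge tip_of 0.8 [0.5716 0.2324 0.1161]
lid_edge tip_of 0.66 [ 7.38e-01 -2.54e-01 -1.00e-04]
lid_edge tip_of 0.53 [ 3.830e-01  4.307e-01 -2.000e-04]
keeper tip_of 0.59 [0.571  0.2812 0.3209]
lever_pivot tip_of 0.9 [0.57   0.0203 0.0789]
lever_tip tip_of 0.6 [0.5222 0.4666 0.0006]
lever_tip tip_of 0.59 [ 0.5708 -0.0468  0.1082]
bail_bar tip_of 0.41 [ 0.57   -0.0382  0.1309]
sanding_block tip_of 0.86 [ 0.5581 -0.3802  0.0008]
glue_bottle tip_of 0.65 [ 0.7386 -0.2528 -0.0014]
mug tip_of 0.68 [ 0.3855  0.4319 -0.0024]
mug tip_of 0.2 [ 3.494e-01 -4.305e-01 -3.000e-04]
wrench tip_of 0.71 [ 0.3533 -0.4304  0.0015]
tape_roll tip_of 0.88 [5.197e-01 4.639e-01 3.000e-04]
scene (3,) [0.955 0.698 0.921]
block_plane tip_of 0.77 [ 0.4499 -0.229  -0.0005]
case_floor tip_of 0.73 [ 0.5667 -0.0336  0.1348]
lid_hinge tip_of 0.88 [0.5661 0.2378 0.1171]
lid_edge tip_of 0.91 [0.5733 0.3083 0.3099]
lid_edge tip_of 0.45 [0.5134 0.4663 0.0024]
keeper tip_of 0.7 [0.5754 0.2857 0.3223]
lever_pivot tip_of 0.85 [0.5652 0.0215 0.0835]
lever_tip tip_of 0.82 [ 0.5664 -0.0453  0.1095]
bail_bar tip_of 0.48 [ 0.5678 -0.033   0.1362]
glue_bottle tip_of 0.6 [ 0.7372 -0.251   0.0013]
glue_bottle tip_of 0.33 [ 0.5686 -0.0308  0.1352]
mug tip_of 0.92 [ 0.3795  0.4322 -0.0025]
wrench tip_of 0.44 [ 0.3469 -0.4262  0.    ]
tape_roll tip_of 0.92 [ 0.5164  0.4666 -0.0006]
tape_roll tip_of 0.59 [ 0.5675 -0.0306  0.1359]
```

View pics/top1.png

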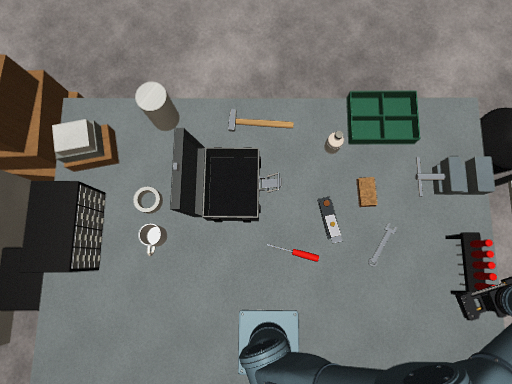

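```bash
python3 - <<'E'
from h import *
f=cams.grab_frame("top")
for n in ("block_plane","sanding_block"):
    m=models.cut_out(n,f)[0]; p=cloud(f,m["region"]); 
    print(n,m["confidence"],len(p),p.min(0).round(3),p.max(0).round(3))
    r=cv2.minAreaRect((p[:,:2]*1000).astype(np.float32)); print(r)
    if n=="block_plane":
        print("high",p[p[:,2]>.045].mean(0), "mid",np.median(p,0))
# case edges: rim points
m=np.ones((384,512),bool); p=cloud(f,m)
q=p[(abs(p[:,2]-.115)<.006)&(p[:,0]>.42)&(p[:,0]<.72)&(p[:,1]>.03)&(p[:,1]<.3)]
print(len(q),cv2.minAreaRect((q[:,:2]*1000).astype(np.float32)), np.median(q[:,2]))
E
```

```text
block_plane 0.54 287 [ 0.709 -0.274  0.008] [ 0.76  -0.221  0.153]
((730.8280029296875, -246.12310791015625), (55.26954650878906, 43.29633331298828), 52.994510650634766)
high [ 0.72721196 -0.243357    0.10364646] mid [ 0.72498169 -0.24169076  0.10019095]
sanding_block 0.7 533 [ 0.499 -0.421 -0.006] [ 0.62  -0.345  0.037]
((559.2649536132812, -384.46636962890625), (119.91534423828125, 75.767578125), 2.836512565612793)
864 ((570.256591796875, 151.328857421875), (264.8345031738281, 232.66827392578125), 0.3076411187648773) 0.11605116118162284
```

```bash
cat >> h.py <<'E'
def down(yaw): # tool x at yaw in world, z down
    c,s=np.cos(yaw),np.sin(yaw)
    return R.from_matrix(np.array([[c,s,0],[s,-c,0],[0,0,-1.]])).as_rotvec()
def planeloc(f):
    p=cloud(f,np.ones((384,512),bool))
    q=p[(p[:,2]>.006)&(p[:,2]<.07)&(np.hypot(p[:,0]-.453,p[:,1]+.23)<.115)]
    r=cv2.minAreaRect((q[:,:2]*1000).astype(np.float32)); print(len(q),r)
    c=q[:,:2].mean(0); u=np.linalg.svd(q[:,:2]-c,full_matrices=False)[2][0]; print("mean",c,"yaw",np.arctan2(u[1],u[0])%np.pi, "hi",q[q[:,2]>.045].mean(0))
    t=(q[:,:2]-c)@u; n=(q[:,:2]-c)@[-u[1],u[0]]
    print("ext",np.percentile(t,[0.5,99.5]),np.percentile(n,[.5,99.5]))
    mid=c+u*np.percentile(t,[0.5,99.5]).mean()+np.array([-u[1],u[0]])*np.percentile(n,[.5,99.5]).mean(); print("mid",mid)
E
python3 - <<'E'
from h import *
f=cams.grab_frame("top"); planeloc(f)
yaw=0.34
for y in (yaw,yaw-np.pi):
    q=bot.ik([.453,-.23,.3],down(y)); print(y,q)
    a=bot.ik([.57,.138,.3],down(np.pi/2)); b=bot.ik([.57,.138,.3],down(-np.pi/2)); print(a,b)
qs=[bot.ik([.453,-.23,.3],down(y)) for y in (yaw,yaw-np.pi)]
y=[yaw,yaw-np.pi][int(qs[0] is None or (qs[1] is not None and abs(qs[1][6])<abs(qs[0][6])))]
bot.move_to([.453,-.23,.3],down(y)); st(); print(y)
f=cams.grab_frame("wrist"); save(f,"wr1.png"); planeloc(f); find(f,["block_plane","sanding_block"])
E
```

```text
623 ((466.2774658203125, -239.42330932617188), (213.92303466796875, 190.497314453125), 59.29979705810547)
mean [ 0.44420654 -0.23106959] yaw 0.2201753051256814 hi [ 0.3935485  -0.24415644  0.04975932]
ext [-0.09561306  0.08695754] [-0.08677116  0.09774212]
mid [ 0.44962786 -0.23547746]
0.34 [ 0.56621436  0.25196017 -0.21921211  1.84588713  0.06252678  1.05037585
 -0.90820394]
[ 0.28444465  0.51054381 -0.83625571  1.62556769  0.4018905   1.18662728
 -0.64166087] [ 0.41720152  0.60602285 -1.07218268  1.61864428  0.55438957  1.25414152
  2.38263168]
-2.8015926535897933 [ 1.21677083  0.43347627 -1.06780163  1.81291953  0.41622388  1.1437787
  1.92071465]
[ 0.28444465  0.51054381 -0.83625571  1.62556769  0.4018905   1.18662728
 -0.64166087] [ 0.41720152  0.60602285 -1.07218268  1.61864428  0.55438957  1.25414152
  2.38263168]
t 3.33 p [ 0.4526 -0.2313  0.2999] rv [ 3.096e+00  5.280e-01 -1.000e-03] F [-0.8  0.2 -0.2] w 0.995 ff 0.0
0.34
4092 ((443.6325378417969, -232.3988800048828), (179.8870391845703, 48.077606201171875), 12.95736026763916)
mean [ 0.44793169 -0.23115322] yaw 0.2251418662392588 hi [ 0.38993546 -0.24458662  0.04938668]
ext [-0.08424318  0.0926436 ] [-0.02346064  0.02376915]
mid [ 0.44387192 -0.23224126]
block_plane tip_of 0.63 [ 0.4529 -0.2289  0.001 ]
sanding_block tip_of 0.97 [ 5.506e-01 -3.755e-01 -5.000e-04]
```

View pics/wr1.png

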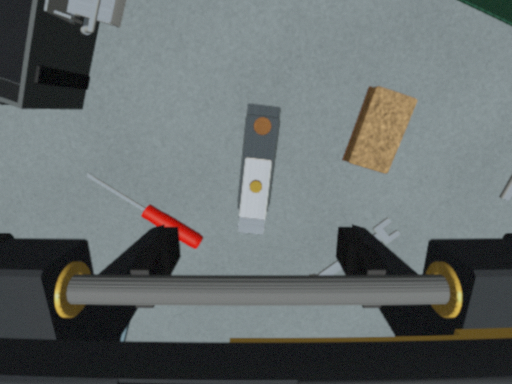

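```bash
python3 - <<'E'
from h import *
o=down(.222)
bot.movel([.450,-.2312,.09],.2,o); 
bot.movel([.450,-.2312,.022],.08,stop_force=8); st()
bot.move_gripper(0.3,40); s=st()
bot.movel([.450,-.2312,.06],.08); bot.movel([.450,-.2312,.28],.2); st()
f=cams.grab_frame("top"); p=cloud(f,np.ones((384,512),bool))
for xa,xb in ((.46,.52),(.62,.68)):
    q=p[(p[:,0]>xa)&(p[:,0]<xb)&(p[:,1]>0)&(p[:,1]<.3)]
    rim=q[abs(q[:,2]-.115)<.01]; print("rim y",np.histogram(rim[:,1],np.arange(.02,.26,.008)))
    fl=q[q[:,2]<.02]; fl=fl[(fl[:,1]>.035)]; print("floor y",np.percentile(fl[:,1],[1,5,95,99]))
E
```

```text
t 5.67 p [ 0.4503 -0.2313  0.0223] rv [3.122e+00 3.480e-01 1.000e-03] F [-0.3 -0.5  0.4] w 0.998 ff 0.0
t 6.36 p [ 0.4501 -0.2313  0.0221] rv [3.122 0.348 0.   ] F [ 0.4 -1.3  0.8] w 0.542 ff 39.99712801538408
t 8.23 p [ 0.4492 -0.2309  0.2788] rv [-3.121e+00 -3.480e-01  3.000e-03] F [-0.2  0.4 -4.4] w 0.539 ff 39.99614015221596
rim y (array([ 0,  1, 33,  0,  0,  0,  0,  0,  0,  0,  0,  0,  0,  0,  0,  0,  0,
        0,  0,  0,  0,  0,  0,  0,  0,  0, 24, 35, 34]), array([0.02 , 0.028, 0.036, 0.044, 0.052, 0.06 , 0.068, 0.076, 0.084,
       0.092, 0.1  , 0.108, 0.116, 0.124, 0.132, 0.14 , 0.148, 0.156,
       0.164, 0.172, 0.18 , 0.188, 0.196, 0.204, 0.212, 0.22 , 0.228,
       0.236, 0.244, 0.252]))
floor y [0.04734023 0.0550477  0.22699554 0.23315145]
rim y (array([ 0,  5, 16,  0,  0,  0,  0,  0,  0,  0,  0,  0,  0,  0,  0,  0,  0,
        0,  0,  0,  0,  0,  0,  0,  0,  0, 21, 33, 35]), array([0.02 , 0.028, 0.036, 0.044, 0.052, 0.06 , 0.068, 0.076, 0.084,
       0.092, 0.1  , 0.108, 0.116, 0.124, 0.132, 0.14 , 0.148, 0.156,
       0.164, 0.172, 0.18 , 0.188, 0.196, 0.204, 0.212, 0.22 , 0.228,
       0.236, 0.244, 0.252]))
floor y [0.03670124 0.04874571 0.22386678 0.23163391]
```

```bash
python3 - <<'E'
from h import *
o=down(np.pi/2)
bot.move_to([.57,.138,.28],o); st()
f=cams.grab_frame("wrist"); save(f,"wr2.png")
bot.movel([.57,.138,.06],.15,stop_force=12); st()
print(bot.movel([.57,.138,.024],.03,stop_force=5)); st()
bot.move_gripper(0.85); bot.sleep(.2); st()
bot.movel([.57,.138,.28],.2); st()
f=cams.grab_frame("wrist"); save(f,"wr3.png")
find(f,["block_plane","case_floor"])
f=cams.grab_frame("scene"); 
find(f,["lid_edge","keeper","lever_tip","bail_bar","lever_pivot"]); save(f,"sc2.png")
E
```

```text
t 9.72 p [0.5703 0.1355 0.2797] rv [ 2.225e+00  2.216e+00 -2.000e-03] F [-0.  -0.6 -6.2] w 0.542 ff 39.99601981602609
t 11.39 p [0.5707 0.1382 0.0609] rv [2.221e+00 2.221e+00 2.000e-03] F [ 0.8  0.9 -4.8] w 0.542 ff 39.99612953513861
True
t 12.39 p [0.5698 0.138  0.0271] rv [-2.221e+00 -2.221e+00  1.000e-03] F [-1.   0.2  5.2] w 0.546 ff 39.99806488864124
t 13.17 p [0.5683 0.1373 0.0258] rv [-2.22  -2.22   0.005] F [ 0.2 -0.4 -0.3] w 0.854 ff 0.0
t 14.59 p [0.5694 0.1377 0.2789] rv [-2.219 -2.219  0.008] F [-0.7  0.3 -0.3] w 0.85 ff 0.0
block_plane tip_of 0.6 [0.5719 0.1419 0.0055]
lid_edge tip_of 0.85 [0.5685 0.3081 0.3123]
keeper tip_of 0.83 [0.5727 0.2875 0.3195]
lever_tip tip_of 0.81 [ 0.5676 -0.044   0.1067]
bail_bar tip_of 0.56 [ 0.5684 -0.0327  0.1355]
lever_pivot tip_of 0.83 [0.5637 0.0224 0.0828]
```

View pics/wr3.png

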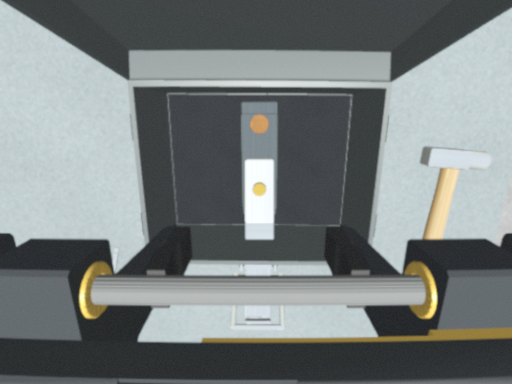

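View pics/sc2.png

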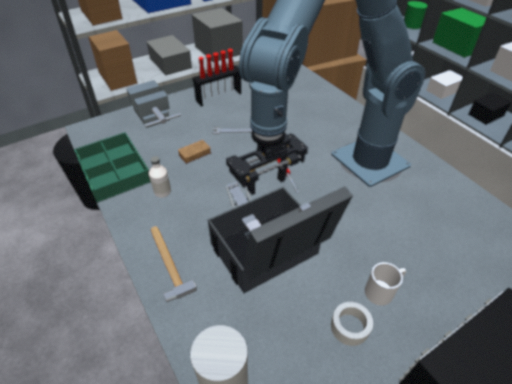

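```bash
python3 - <<'E'
from h import *
o=down(np.pi/2)
H=np.array([.238,.1155]); r=.178; tt=bot.tcp_to_tips
def tgt(th):
    c=H+r*np.array([-np.cos(th),np.sin(th)])+.032*np.array([np.sin(th),np.cos(th)])
    return [.57,c[0]+.010*max(np.sin(th),0),c[1]+tt]
print(tgt(1.76))
bot.movel([.57,.2,.42],.25); bot.move_gripper(0.0)
a=tgt(1.76); bot.movel([.57,a[1]+.035,.42],.25); bot.movel([.57,a[1]+.035,a[2]],.2)
st()
for th in (1.76,1.55,1.3,1.05,.8,.55,.3,.1,0.02):
    h=bot.movel(tgt(th),.12,stop_force=25)
    s=monitor.sense(); print(th,h,np.round(s["tool_pos"],3),np.round(s["contact_force"],1))
    if h: break
else:
    p=tgt(0); p[2]-=.012
    print(bot.movel(p,.04,stop_force=18)); st()
E
```

```text
[0.57, np.float64(0.31272815864271264), np.float64(0.29830500960592393)]
t 18.44 p [0.5708 0.3475 0.2998] rv [-2.222e+00 -2.219e+00  2.000e-03] F [0.5 0.  0.9] w 0.004 ff 0.0
1.76 False [0.57  0.313 0.299] [ 0.4  0.5 -0.4]
1.55 False [0.57  0.276 0.308] [-0.4  0.2  0.7]
1.3 False [0.57  0.231 0.31 ] [ 0.5  0.2 -0.3]
1.05 False [0.57  0.186 0.3  ] [0.1 0.8 0.8]
0.8 False [0.57  0.144 0.279] [0.5 0.4 1.1]
0.55 False [0.57  0.108 0.25 ] [-0.1 -0.3  0.4]
0.3 False [0.57  0.081 0.213] [-0.4 -0.   1.1]
0.1 False [0.57  0.065 0.179] [-0.1  0.3  0.4]
0.02 False [0.57  0.061 0.165] [-0.6 -0.7 -0.1]
True
t 23.02 p [0.5709 0.0612 0.1619] rv [-2.221 -2.222  0.003] F [-3.8 -1.7 12.4] w 0.003 ff 5.977681646363635
```

```bash
cat >> h.py <<'E'
def tilt(a): return (R.from_rotvec([a,0,0])*R.from_rotvec(down(np.pi/2))).as_rotvec()
E
python3 - <<'E'
from h import *
for a in (0,.3,.6,.95): print(a,np.round(bot.ik([.57,-.0,.08],tilt(a)) if bot.ik([.57,-.0,.08],tilt(a)) is not None else 0,2))
bot.movel([.57,-.01,.25],.2); 
bot.movel([.57,-.12,.25],.2)
f=cams.grab_frame("wrist"); save(f,"wr4.png"); find(f,["lid_edge","keeper","lever_tip","bail_bar","lever_pivot"])
p=cloud(f,np.ones((384,512),bool)); q=p[(abs(p[:,0]-.57)<.1)&(p[:,1]>.05)&(p[:,1]<.2)&(p[:,2]>.1)]; print(len(q), np.percentile(q[:,2],[5,50,95]) if len(q) else 0)
q=p[(abs(p[:,0]-.57)<.1)&(p[:,2]>.14)&(p[:,2]<.155)&(p[:,1]>0)]; print("lid front y",np.percentile(q[:,1],[0.5,2,5]) if len(q) else 0)
f=cams.grab_frame("top"); find(f,["lid_edge","keeper","lever_tip","bail_bar","lever_pivot"]); st()
E
```

```text
0 [ 0.28  0.7  -0.48  1.84  0.46  0.72 -0.46]
0.3 [ 0.56  0.78 -0.66  1.81  0.23  0.69 -0.12]
0.6 [ 0.77  0.93 -0.79  1.76  0.03  0.76  0.17]
0.95 [ 0.94  1.16 -0.9   1.66 -0.11  0.9   0.4 ]
keeper tip_of 0.67 [0.5666 0.03   0.122 ]
lever_tip tip_of 0.87 [ 0.5672 -0.0429  0.1093]
bail_bar tip_of 0.55 [ 0.5699 -0.0339  0.1355]
lever_pivot tip_of 0.94 [0.5688 0.0184 0.0823]
lever_pivot tip_of 0.66 [ 0.5526 -0.3767 -0.003 ]
0 0
lid front y 0
lid_edge tip_of 0.84 [0.5716 0.0377 0.1492]
keeper tip_of 0.88 [0.5654 0.0244 0.1274]
lever_tip tip_of 0.8 [ 0.57   -0.046   0.1096]
lever_tip tip_of 0.69 [0.5676 0.0265 0.1302]
bail_bar tip_of 0.38 [ 0.5711 -0.0375  0.1338]
lever_pivot tip_of 0.9 [0.5693 0.024  0.0791]
t 25.04 p [ 0.57   -0.1199  0.25  ] rv [-2.22  -2.22   0.005] F [-0.5  0.2 -0.3] w 0.004 ff 0.0
```

View pics/wr4.png

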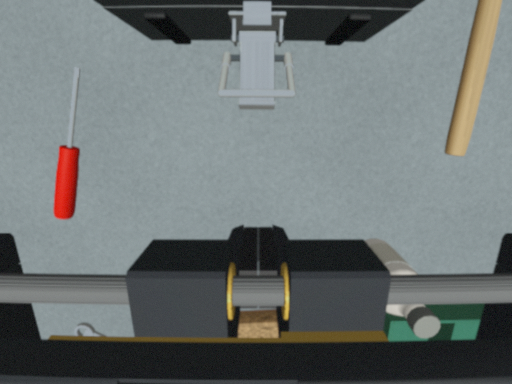

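```bash
python3 - <<'E'
from h import *
x=.603
bot.movel([x,-.08,.18],.25); bot.movel([x,-.08,.136],.15)
print(bot.movel([x,-.03,.136],.1,stop_force=12), bot.movel([x,.000,.139],.08,stop_force=12), bot.movel([x,.014,.139],.08,stop_force=12)); st()
bot.sleep(.2)
bot.movel([x,-.06,.139],.2); bot.movel([.569,-.12,.25],.25)
f=cams.grab_frame("wrist"); save(f,"wr5.png"); find(f,["keeper","lever_tip","bail_bar"])
f=cams.grab_frame("top"); find(f,["keeper","lever_tip","bail_bar"]); st()
E
```

```text
False False False
t 27.48 p [0.603  0.0142 0.139 ] rv [-2.22  -2.221  0.005] F [-0.4 -0.   0.9] w 0.012 ff 0.47526006354019046
keeper tip_of 0.72 [0.565  0.0294 0.1235]
lever_tip tip_of 0.9 [ 0.5644 -0.043   0.112 ]
bail_bar tip_of 0.73 [0.57   0.0145 0.0801]
keeper tip_of 0.83 [0.5675 0.0283 0.1289]
lever_tip tip_of 0.53 [ 0.5707 -0.0482  0.1092]
lever_tip tip_of 0.17 [0.3854 0.4351 0.0034]
bail_bar tip_of 0.44 [0.5706 0.0355 0.1346]
bail_bar tip_of 0.35 [0.3836 0.4328 0.0013]
t 29.27 p [ 0.5689 -0.1195  0.2494] rv [-2.219 -2.22   0.005] F [-0.1 -0.4 -0.1] w 0.005 ff 0.0
```

View pics/wr5.png

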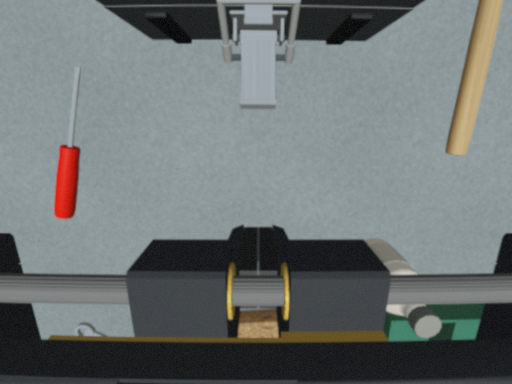

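```bash
cat > lev.py <<'E'
from h import *
P=np.array([.021,.083]); tt=bot.tcp_to_tips; rho=.05
def pose(ph,pen=0.0):
    a=float(np.clip((1.57-ph)*.62,0,.95))
    d=np.array([-np.sin(ph),-np.cos(ph)]); n=np.array([-np.cos(ph),np.sin(ph)])
    z=np.array([np.sin(a),-np.cos(a)])
    sb=abs(z[0]*d[0]+z[1]*d[1])
    c=P+rho*d+(.004+.009*sb-pen)*n - z*tt
    return [.569,c[0],c[1]],tilt(a)
E
python3 - <<'E'
from lev import *
p,o=pose(2.1); bot.movel([p[0],p[1],p[2]+.04],.25,o)
for ph in (2.1,1.9,1.65,1.4,1.15,.9,.7,.5,.35,.2):
    p,o=pose(ph); h=bot.movel(p,.08,o,stop_force=25); s=monitor.sense()
    print(ph,h,np.round(p,3),np.round(s["tool_pos"],3),np.round(s["contact_force"],1))
    if h: break
f=cams.grab_frame("top"); find(f,["keeper","lever_tip","bail_bar","lid_edge"]); f=cams.grab_frame("scene"); find(f,["lever_tip","bail_bar"]); st()
E
```

```text
2.1 False [ 0.569 -0.018  0.13 ] [ 0.569 -0.018  0.129] [ 0.5 -0.1  0.7]
1.9 False [ 0.569 -0.024  0.12 ] [ 0.569 -0.025  0.119] [ 0.3 -0.3  0.4]
1.65 False [ 0.569 -0.028  0.106] [ 0.568 -0.029  0.105] [ 0.1  0.6 -1.6]
1.4 False [ 0.569 -0.031  0.093] [ 0.569 -0.032  0.093] [-0.4  0.4  0.2]
1.15 False [ 0.569 -0.03   0.081] [ 0.569 -0.032  0.081] [-0.  -3.4  1.9]
0.9 False [ 0.569 -0.028  0.07 ] [ 0.569 -0.028  0.069] [-0.2 -5.1  0.6]
0.7 False [ 0.569 -0.024  0.061] [ 0.568 -0.023  0.061] [0.1 0.2 0.8]
0.5 False [ 0.569 -0.018  0.054] [ 0.569 -0.017  0.054] [ 0.6 -0.7  0.1]
0.35 False [ 0.569 -0.013  0.049] [ 0.569 -0.013  0.049] [ 0.1  0.7 -0.2]
0.2 False [ 0.569 -0.008  0.045] [ 0.569 -0.008  0.045] [ 1.  -0.2  0.6]
keeper tip_of 0.66 [0.569  0.022  0.1288]
lever_tip tip_of 0.6 [0.5692 0.0172 0.0091]
bail_bar tip_of 0.59 [0.5738 0.0299 0.1261]
bail_bar tip_of 0.49 [ 7.398e-01 -2.531e-01  5.000e-04]
lid_edge tip_of 0.91 [0.5706 0.0367 0.1507]
t 33.6 p [ 0.5692 -0.0076  0.0454] rv [-1.718 -1.719 -0.776] F [ 0.3 -0.   1.1] w 0.002 ff 0.0
```

```bash
python3 - <<'E'
from lev import *
p,o=pose(.0,.003); print(bot.movel(p,.05,o,stop_force=12)); st(); bot.sleep(.3)
bot.movel([.569,p[1]-.08,p[2]+.03],.15); bot.movel([.569,-.15,.25],.25,down(np.pi/2))
f=cams.grab_frame("wrist"); save(f,"wr6.png"); find(f,["lever_tip","bail_bar","keeper"])
f=cams.grab_frame("top"); find(f,["keeper","lever_tip","bail_bar","lid_edge"]); st()
E
```

```text
True
t 33.85 p [ 0.5696 -0.0012  0.0413] rv [-1.669 -1.665 -0.832] F [-0.4 -1.6 -1.1] w 0.006 ff 0.5367049860069528
lever_tip tip_of 0.79 [0.5674 0.0192 0.0098]
keeper tip_of 0.63 [0.5678 0.0249 0.1267]
lever_tip tip_of 0.57 [0.5709 0.0156 0.0124]
bail_bar tip_of 0.41 [0.5714 0.0289 0.1256]
bail_bar tip_of 0.23 [0.5699 0.0385 0.1485]
lid_edge tip_of 0.93 [0.5716 0.0377 0.1484]
t 36.37 p [ 0.5689 -0.1501  0.2497] rv [-2.221 -2.22  -0.   ] F [-0.4 -0.1  0.5] w 0.001 ff 0.0
```

View pics/wr6.png

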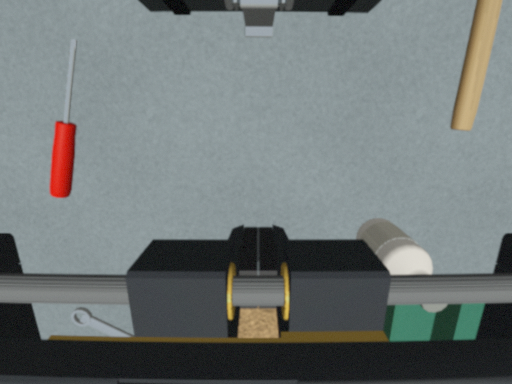

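```bash
python3 - <<'E'
from h import *
bot.movel([.569,-.10,.24],.2)
bot.movel([.569,-.08,.24],.2,tilt(0.0))
f=cams.grab_frame("wrist"); find(f,["lever_tip","bail_bar","keeper"])
K=np.array(f["intrinsics"]); c=RM(f["attitude"]).T@(np.array([.569,.028,.13])-np.array(f["origin"])); uv=(K@c)[:2]/c[2]; print(uv)
u,v=uv.astype(int); v=max(v,0); im=f["pixels"][max(v-70,0):v+90,max(u-90,0):u+90,::-1]
cv2.imwrite("pics/wr7.png",cv2.resize(im,None,fx=3.3,fy=3.3,interpolation=cv2.INTER_CUBIC)); st()
E
```

```text
lever_tip tip_of 0.89 [0.5689 0.0184 0.0115]
bail_bar tip_of 0.96 [0.5736 0.0349 0.1293]
keeper tip_of 0.75 [0.5701 0.0297 0.1238]
keeper tip_of 0.67 [0.5675 0.0199 0.008 ]
[257.48628038  61.71875261]
t 37.23 p [ 0.569  -0.0815  0.2399] rv [ 2.223e+00  2.219e+00 -1.000e-03] F [-0.5  1.1  0. ] w 0.008 ff 0.0
```

View pics/wr7.png

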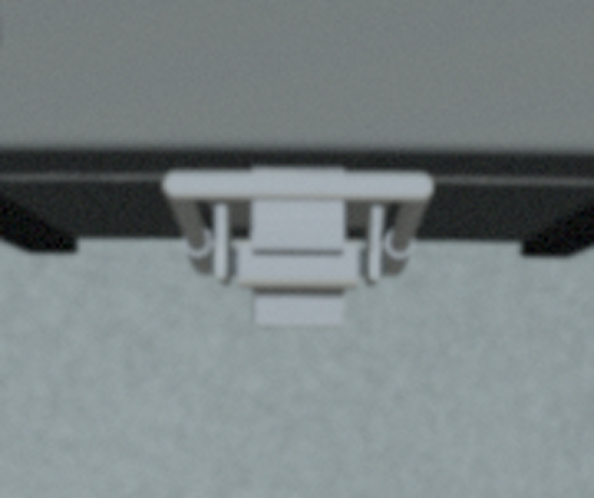

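```bash
python3 - <<'E'
from h import *
print(ticket.sign_off()); st()
E
```

```text
the job is handed in; nothing more can be done
None
the job is handed in; nothing more can be done
```

The block plane is lying sole down in the case with the lid shut, the bail caught behind the keeper's lip and the lever flat against the case; I signed the job off at about 37 s, but no verdict came back and I couldn't measure the bail's stretch directly.

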